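# Level and lock the sole board in its turning frame

## Robot

A 6-joint arm with a two-finger parallel gripper is mounted at the origin on the work surface. World frame = base frame: x ahead of the robot, y to its left, z up, the work surface at z = 0. Lengths are in m, angles in rad, forces in N, time in s.
With the tool pointing down it reaches from about 0.35 to 0.775 m from the base axis. Payload 7.3 kg.
Tool frame: the origin (TCP) lies on the centre line of the jaws, within the pads' length; the fingertips stand ctrl.nose_length ahead of it and the grasp point (between the pads) is the TCP (ctrl.nose_length is the distance from the TCP to the fingertips, in m); z points along the fingers, y is the line along which they close (so a half turn about z gives the same grasp; the last joint's range is limited). The gripper opens to 92 mm and grips with 3 to 60 N. Pads are 19 mm wide; open, the fingers measure 130 mm over their backs; the gripper's body (75 mm by 190 mm) begins 47 mm behind the grasp point.
Start: joints at [1.136, 0.342, 1.524, -0, 1.275, -0.146], TCP at [0.15, 0.503, 0.246] pointing down, gripper open.
Joint ranges: [-2.53, 2.53], [-0.77, 2.02], [0.04, 2.7], [-1, 4.14], [0.28, 2.66], [-3.11, 3.11]. Speed limits (rad/s): [2.57, 2.57, 3.14, 3.14, 3.14, 3.14].

## Interface

Orientations are given as [roll, pitch, yaw] about the fixed x, y, z axes, in that order (R = Rz(yaw) Ry(pitch) Rx(roll)).
In Python, from cell import ctrl gives the robot as it stands.
- The arm moves only by the tool step_arm, never from a script. Its argument "deltas" is a list that holds one entry, the list of rows, each a list of 6 numbers: the shift along the tool's x, y, z in cm, then the turn, a rotation vector about the tool's x, y, z in degrees. A call has 1 to 10 rows; each row is the pose to reach, as a shift and turn from the pose commanded when the call began, along the tool's axes at that moment; what a row does not reach only later rows make up. A row lasts 1/10 s, in which the tool goes at most 50 mm and 8.59 degrees, less where a joint would pass 70% of its speed; a pose out of reach is approached as far as the arm can. A call with a gripper value outside its range is refused whole. "fingers" is the closure, from -1 (fully open) to 1 (shut), set as the call begins (left out, the last holds). The fingers move at their own pace and stop on an object; "newtons" is the grip in N (left out, the last holds). Time passes only in rows, so rows that repeat a pose let the fingers close. It gives the time, the measured TCP pose, the force, the opening and the grip force at its end, in the units of the state.
- ctrl.sense(): the state, without advancing time (a new reading comes with each control period).
- ctrl.capture(name): name is "side" or "top" or "wrist"; returns a dict with "image" (384x512x3 uint8, red, green, blue), "mtx" (3x3 intrinsics, pixels), "R" (3x3) and "t" (3): a world point X has camera coordinates R X + t. Camera axes: x right, y down, z forward; pixel columns grow to the right and rows downward; lengths in m; the calibration is good to about 2 mm. A picture is of the moment at which its call begins. There is no depth.
- ctrl.finish_job(): hands the job in; it is judged then, once.
Trained networks look in a picture, given as the dict that the camera call returned (one of the last four; its "shot" number tells which), for a name from the list of things; names that differ only in an ending like _2 or _b are one class to them, and where a whole thing is asked for, a point or a joint stands for the part that bears it (a point fixed in the world has none). Each returns a list of dicts, best first, with "confidence" (0 to 1); they miss things now and then, are a little off and sometimes report something else, mostly with a low value. They report only what shows in the picture. A call takes as long as a camera call.
- ctrl.look_for(picture, thing): "position" ([x, y, z] in m, in world coordinates, good to about 4 mm: the middle of the surface that is visible of it).
The state is a dict: "t": time; "joint_pos": joint angles; "qvel": joint speeds; "joint_torque": joint torques, N m; "ee_pos": TCP position; "tcp_rot": TCP orientation; "contact_force": force on the tool from outside, world axes, zero at the start; "ft_torque": the same for the moment, N m; "grip_width": opening from 0.0 (shut) to 1.0 (fully open); "finger_force": force on a finger pad.
Only numpy, scipy, OpenCV 4.12 (cv2) and the standard library are available. Lean on these libraries where they do the work, as an engineer would, in place of code of your own. Each camera call takes 0.05 s, during which the arm holds its last target. There are 200 camera calls.

## Task

In the sandal workshop's turning frame, the dark wooden board with the cream sole still stands tilted. Turn the board about its long axle until it lies level, sole up, then turn the frame's bar-shaped lock knob clockwise to its stop so that the board is locked. Leave the round clamp knob at the other end of the frame unturned.

Things in the scene. Friction and masses are not known exactly. Their poses are not given: they have to be found in the camera images.
- sole_board (a joint): tilt of the dark wooden board (130 mm wide, 320 long, 12 thick), rad: 0 = level, sole up; positive = edge on the robot's side raised (starts 0.5 to 0.9, stops at +-0.95). Turns about a level axle through its middle, 100 mm above the table, between posts 118 mm high. Stays where left; 5 N pressed down 30 mm from the axle turns it. A cream sole 236 x 84 x 14 mm is fixed on top.
- bare_end (a point): point on the board's upper face, 6 mm off the axle's centre line, on the bare last 80 mm of the board at the lock knob's end, 45 mm from the board's end; turns with the board. Its y axis runs along the axle, away from the lock knob, towards the sole; z is the upper face's normal; x points across the board to the edge away from the robot.
- lock_knob (a joint): angle of the lock knob, rad: 0 = open, 1.4 = locked (stop), growing clockwise seen from above. Starts at 0 to 0.1, stays where left, turns at 0.04 N m. A steel tongue under its grip swings with it at axle height; when locked it lies between two bars that the board carries on a steel disc (radius 32 mm) outside the post. It only enters if the board is nearly level.
- lock_grip (a point): grip point on the lock knob's vertical axis, 154 mm above the table, on the axle's line 130 mm beyond bare_end. The grip is a black upright bar 46 mm long, 14 thick, 35 high (top 167 mm, bottom 132 mm above the table) on a column outside the post. This point's y axis runs along the bar's length (across the frame when open, along the axle when locked); z is up.
- clamp_knob (a joint): angle of the round black clamp knob, 50 mm across, on a like column at the other end of the frame, rad, growing clockwise; not to be turned.

How it is judged:
By the outcome, as a careful person would: the job done as asked, in the order asked, and still so for the second after the job is handed in, with the robot touching nothing.
It also fails if it takes over 50 s, if anything falls off the work surface, if the arm or the gripper's body presses on something with over 40 N, if the wrist force passes 120 N, or if a joint passes its speed limit or range.

## Working session

There is one attempt and no reset: what is moved stays moved. The work goes in short steps, Python scripts to look and compute and a tool call to move; the robot and the scene stay as the last step left them, time stands still between calls to the robot, and variables do not carry over. Pictures are saved under pics/ and viewed, at most 10 in all, crops included, and the job is handed in when it is done.

Besides the shell and the picture viewer there is one more tool, called after "Emit:" by a JSON object that holds its "name" and its "arguments". step_arm: Moves the arm, as the interface text tells. Its arguments: {"type":"object","properties":{"deltas":{"type":"array"},"fingers":{"type":"number"},"newtons":{"type":"number"}},"required":["deltas"]}

```bash
mkdir -p pics; python3 - <<'E'
from cell import ctrl
import cv2,numpy as np
print(ctrl.nose_length, ctrl.sense())
ims=[]
for n in ("top","side"):
    p=ctrl.capture(n); ims.append(p["image"][:,:,::-1])
    for th in ("sole_board","bare_end","lock_knob","lock_grip","clamp_knob"):
        for d in ctrl.look_for(p,th)[:2]:
            X=np.array(d["position"]);c=p["R"]@X+p["t"];u=p["mtx"]@c
            print(n,th,X.round(3),round(d["confidence"],2),(u[:2]/u[2]).round())
    cv2.imwrite(f"pics/{n}0.png",cv2.resize(ims[-1],(768,576)))
E
```

```text
0.019 {'t': 0.0, 'joint_pos': array([ 1.13598879e+00,  3.42709175e-01,  1.52499242e+00,  8.69609323e-06,
        1.27537662e+00, -1.45972268e-01]), 'qvel': array([ 7.44078950e-04, -2.40707964e-05,  1.30595568e-03,  4.30066668e-04,
        7.29526721e-04,  7.10643191e-04]), 'joint_torque': array([-2.66016259e-04, -4.31237733e+01, -2.44220299e+01,  7.19393953e-02,
        5.58361982e-02, -1.01184066e-04]), 'ee_pos': array([0.14934752, 0.50293294, 0.24506055]), 'tcp_rot': array([-3.14012409e+00, -2.24309689e-04,  2.85275468e+00]), 'contact_force': array([-0.01977564, -0.80346353, -0.88452643]), 'ft_torque': array([ 0.01887841, -0.00476193, -0.00511506]), 'finger_force': 0.0, 'grip_width': 0.9982863426299157}
top sole_board [0.541 0.003 0.129] 0.66 [290. 202.]
top bare_end [0.538 0.009 0.127] 0.93 [288. 204.]
top lock_knob [ 0.597 -0.219  0.107] 0.92 [382. 180.]
top lock_knob [0.476 0.243 0.16 ] 0.22 [183. 230.]
top lock_grip [ 0.601 -0.215  0.113] 0.88 [381. 178.]
side sole_board [0.544 0.043 0.117] 0.69 [266. 188.]
side bare_end [0.544 0.043 0.118] 0.69 [266. 188.]
side bare_end [0.476 0.257 0.156] 0.19 [293. 230.]
side lock_knob [ 0.608 -0.216  0.141] 0.57 [247. 132.]
side lock_grip [ 0.604 -0.218  0.143] 0.73 [249. 132.]
```

View pics/top0.png

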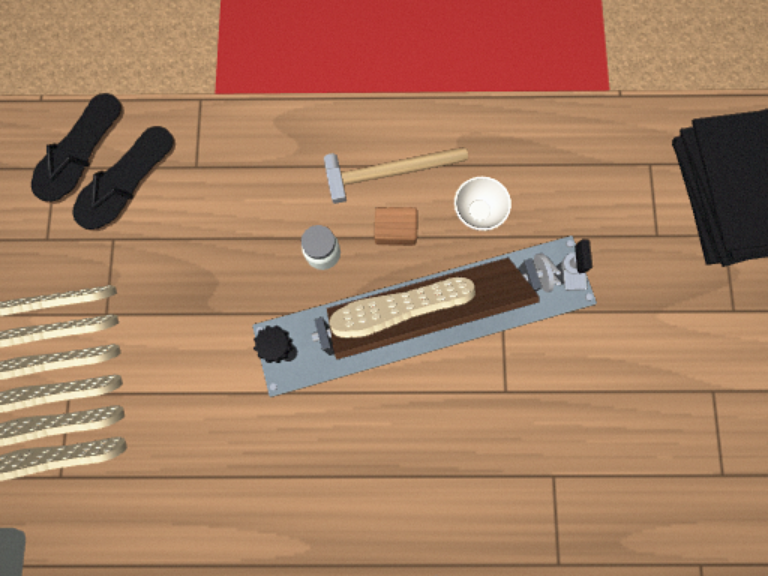

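View pics/side0.png

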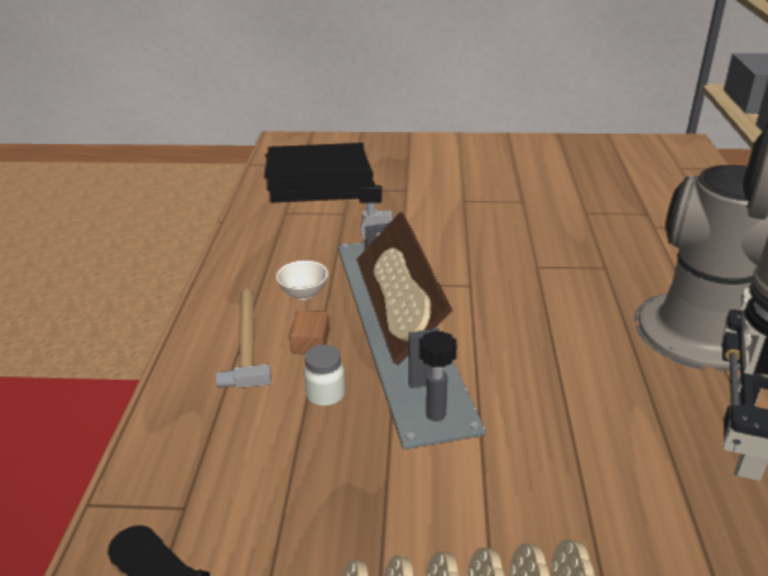

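The top view shows the lock grip (black bar) at about (584,256), the clamp knob at (273,343), and the base-plate corners at (254,325), (572,238), (595,303) and (270,396). The side view shows the board with its robot-side edge raised. Next I'll turn these pixels into positions.

```bash
cat > h.py <<'E'
import numpy as np, cv2
from cell import ctrl
from scipy.spatial.transform import Rotation as Ro
def back(p,uv,z):
    d=p["R"].T@np.linalg.inv(p["mtx"])@np.array([uv[0],uv[1],1.]); c=-p["R"].T@p["t"]
    return c+d*(z-c[2])/d[2]
def proj(p,X):
    u=p["mtx"]@(p["R"]@np.array(X)+p["t"]); return u[:2]/u[2]
E
python3 - <<'E'
from h import *
p=ctrl.capture("top"); im=p["image"]
print("cam",-p["R"].T@p["t"])
s=2/3
for uv in ((254,325),(572,238),(595,303),(270,396)): print("plate",back(p,np.array(uv)*s,0.008).round(3))
print("grip",back(p,np.array((584,243))*s,.167).round(3),back(p,np.array((584,256))*s,.15).round(3))
print("clamp",back(p,np.array((273,343))*s,.16).round(3))
cv2.imwrite("pics/topcrop.png",cv2.resize(im[145:270,160:410,::-1],None,fx=3.2,fy=3.2,interpolation=cv2.INTER_CUBIC))
q=ctrl.capture("side")
print("side clamp",back(q,np.array((437,340))*s,.165).round(3),"side grip",back(q,np.array((370,187))*s,.167).round(3))
E
```

```text
cam [0.38215486 0.0713309  1.01891261]
plate [0.526 0.311 0.008]
plate [ 0.68  -0.254  0.008]
plate [ 0.562 -0.286  0.008]
plate [0.404 0.278 0.008]
grip [ 0.625 -0.22   0.167] [ 0.61  -0.225  0.15 ]
clamp [0.477 0.245 0.16 ]
side clamp [0.48  0.259 0.165] side grip [ 0.61  -0.215  0.167]
```

View pics/topcrop.png

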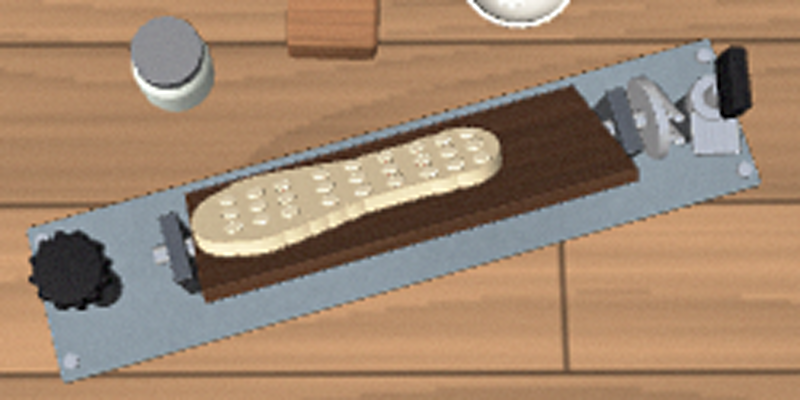

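Fitted axle direction u is (0.266, -0.964), with grip ≈ (0.607, -0.222), bare_end ≈ (0.572, -0.097) and board middle ≈ (0.542, 0.014). These agree with the given 130 and 115 mm offsets. Plan: straddle the axle with both fingertips and press down, so the board levels itself.

Emit:
{"name": "step_arm", "arguments": {"deltas": [[[-57.6, -45.5, -1, 0, 0, 58], [-57.6, -45.5, -1, 0, 0, 58], [-57.6, -45.5, -1, 0, 0, 58], [-57.6, -45.5, -1, 0, 0, 58], [-57.6, -45.5, -1, 0, 0, 58], [-57.6, -45.5, -1, 0, 0, 58], [-57.6, -45.5, -1, 0, 0, 58], [-57.6, -45.5, -1, 0, 0, 58], [-57.6, -45.5, -1, 0, 0, 58], [-57.6, -45.5, -1, 0, 0, 58]]], "fingers": -0.1}}

```text
t: 1.7
ee_pos: [0.4382, 0.0925, 0.2529]
tcp_rot: [3.141, -0.0, 1.84]
contact_force: [0.3, 0.3, 0.2]
grip_width: 0.548
finger_force: 0.0
```

Emit:
{"name": "step_arm", "arguments": {"deltas": [[[-21.9, 7.9, 0, 0, 0, 0], [-21.9, 7.9, 0, 0, 0, 0], [-21.9, 7.9, 0, 0, 0, 0], [-21.9, 7.9, 0, 0, 0, 0], [-21.9, 7.9, 0, 0, 0, 0], [-21.9, 7.9, 0, 0, 0, 0], [-21.9, 7.9, 0, 0, 0, 0], [-21.9, 7.9, 0, 0, 0, 0]]]}}

```text
t: 2.5
ee_pos: [0.5713, -0.0946, 0.2525]
tcp_rot: [-3.141, -0.001, 1.841]
contact_force: [-0.0, 0.3, 0.5]
grip_width: 0.554
finger_force: 0.0
```

```bash
python3 - <<'E'
from h import *
print(ctrl.sense()["ee_pos"],ctrl.sense()["tcp_rot"])
for n in ("wrist","side"):
    p=ctrl.capture(n)
    for th in ("bare_end","lock_grip"):
        for d in ctrl.look_for(p,th)[:1]: print(n,th,np.round(d["position"],3),round(d["confidence"],2))
    im=p["image"][:,:,::-1].copy()
    if n=="wrist":
        for X in ((.607,-.222,.167),(.572,-.097,.1),(.542,.014,.1)):
            uv=proj(p,X); print(uv); cv2.drawMarker(im,tuple(int(a) for a in uv),(0,255,0),0,12)
    cv2.imwrite(f"pics/{n}1.png",cv2.resize(im,(768,576)))
E
```

```text
[ 0.5712638  -0.09460511  0.25252801] [-3.14127882e+00 -6.65151077e-04  1.84123426e+00]
wrist bare_end [ 0.547 -0.03   0.125] 0.77
wrist lock_grip [ 0.599 -0.217  0.104] 0.96
[252.74196267 353.85132488]
[252.65809034 189.11510317]
[253.7800734   59.12743384]
side bare_end [0.545 0.041 0.12 ] 0.89
side lock_grip [ 0.604 -0.217  0.143] 0.8
```

View pics/wrist1.png

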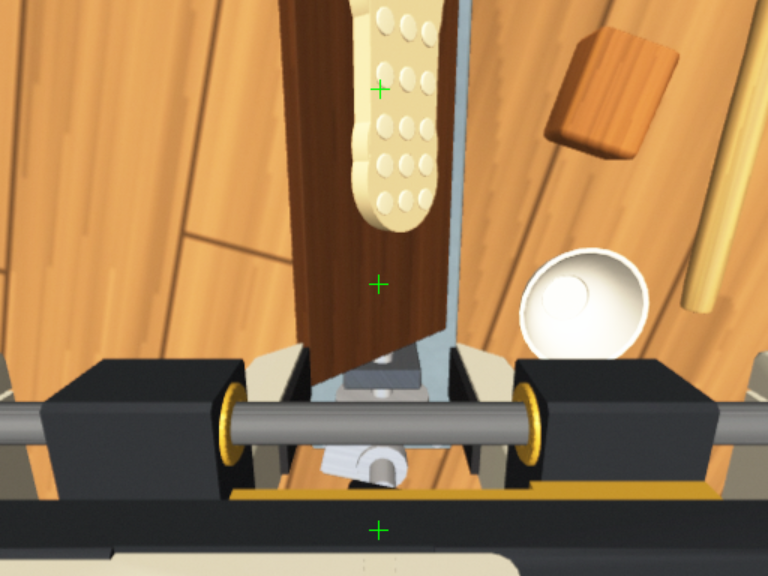

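The wrist view shows the axle aligned vertically. The bare_end marker at (379,284) lies between the sole tip (400,232) and the board's end, and the post is centred at about (382,365). That is good enough to press down.

Emit:
{"name": "step_arm", "arguments": {"deltas": [[[0, 0, 3, 0, 0, 0], [0, 0, 5, 0, 0, 0], [0, 0, 6, 0, 0, 0], [0, 0, 7, 0, 0, 0], [0, 0, 8, 0, 0, 0], [0, 0, 9, 0, 0, 0], [0, 0, 10, 0, 0, 0], [0, 0, 10.8, 0, 0, 0], [0, 0, 11.5, 0, 0, 0], [0, 0, 11.5, 0, 0, 0]]]}}

```text
t: 3.8
ee_pos: [0.5719, -0.0958, 0.1371]
tcp_rot: [3.141, 0.0, 1.841]
contact_force: [0.4, 0.0, 0.2]
grip_width: 0.547
finger_force: 0.0
```

Emit:
{"name": "step_arm", "arguments": {"deltas": [[[0, 0, 0.4, 0, 0, 0], [0, 0, 0.7, 0, 0, 0], [0, 0, 1.0, 0, 0, 0], [0, 0, 1.1, 0, 0, 0], [0, 0, 1.1, 0, 0, 0]]]}}

```text
t: 4.3
ee_pos: [0.5712, -0.0958, 0.1267]
tcp_rot: [-3.14, 0.0, 1.841]
contact_force: [-2.0, -0.6, 3.7]
grip_width: 0.549
finger_force: 1.7
```

Emit:
{"name": "step_arm", "arguments": {"deltas": [[[0, 0, 0.05, 0, 0, 0], [0, 0, 0.1, 0, 0, 0], [0, 0, 0.1, 0, 0, 0]]]}}

```text
t: 4.6
ee_pos: [0.5712, -0.0958, 0.1257]
tcp_rot: [-3.14, 0.0, 1.841]
contact_force: [-2.7, -0.9, 5.5]
grip_width: 0.551
finger_force: 2.7
```

Emit:
{"name": "step_arm", "arguments": {"deltas": [[[0, 0, 0.05, 0, 0, 0], [0, 0, 0.1, 0, 0, 0], [0, 0, 0.1, 0, 0, 0]]]}}

```text
t: 4.9
ee_pos: [0.5712, -0.0959, 0.1252]
tcp_rot: [-3.14, 0.0, 1.841]
contact_force: [-5.7, -1.5, 8.6]
grip_width: 0.553
finger_force: 4.4
```

Emit:
{"name": "step_arm", "arguments": {"deltas": [[[0, 0, 0.05, 0, 0, 0], [0, 0, 0.1, 0, 0, 0], [0, 0, 0.1, 0, 0, 0]]]}}

```text
t: 5.2
ee_pos: [0.5712, -0.0958, 0.1251]
tcp_rot: [-3.141, 0.001, 1.841]
contact_force: [-7.4, -0.7, 14.9]
grip_width: 0.553
finger_force: 7.5
```

```bash
python3 - <<'E'
from h import *
s=ctrl.sense();print(s["ee_pos"],s["contact_force"],s["ft_torque"])
p=ctrl.capture("side"); im=p["image"][:,:,::-1]
cv2.imwrite("pics/side2.png",cv2.resize(im[100:300,200:340],None,fx=3,fy=3,interpolation=cv2.INTER_CUBIC))
E
```

```text
[ 0.57118954 -0.0958421   0.12510008] [-7.4253145  -0.72873799 14.86912227] [-0.28956677  1.5110306  -0.00936006]
```

View pics/side2.png

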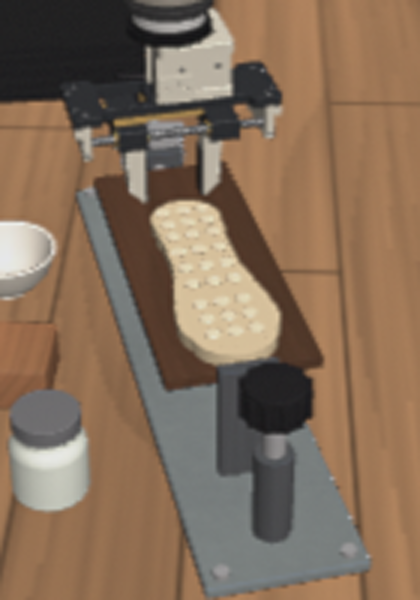

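The side view shows the board level, with both fingertips resting on it. The TCP height of 0.1251 matches the 106 mm expected for the face. Next I'll lift off and go above the lock grip.

Emit:
{"name": "step_arm", "arguments": {"deltas": [[[0, 0, -1, 0, 0, 0], [0, 0, -5, 0, 0, 0], [0, 0, -10, 0, 0, 0], [-13.1, 0.1, -17.5, 0, 0, 90], [-13.1, 0.1, -17.5, 0, 0, 90], [-13.1, 0.1, -17.5, 0, 0, 90], [-13.1, 0.1, -17.5, 0, 0, 90], [-13.1, 0.1, -17.5, 0, 0, 90], [-13.1, 0.1, -17.5, 0, 0, 90], [-13.1, 0.1, -17.5, 0, 0, 90]]]}}

```text
t: 6.25
ee_pos: [0.6079, -0.2216, 0.2982]
tcp_rot: [-3.141, -0.001, 0.784]
contact_force: [-0.1, -0.7, 0.2]
grip_width: 0.551
finger_force: 0.0
```

Emit:
{"name": "step_arm", "arguments": {"deltas": [[[0, 0, 0, 0, 0, 29.5], [0, 0, 0, 0, 0, 29.5], [0, 0, 0, 0, 0, 29.5], [0, 0, 0, 0, 0, 29.5], [0, 0, 0, 0, 0, 29.5], [0, 0, 0, 0, 0, 29.5]]]}}

```text
t: 6.85
ee_pos: [0.6078, -0.2214, 0.2984]
tcp_rot: [-3.141, -0.0, 0.278]
contact_force: [-0.3, 0.3, 0.3]
grip_width: 0.549
finger_force: 0.0
```

```bash
python3 - <<'E'
from h import *
s=ctrl.sense();print(s["ee_pos"],s["tcp_rot"],s["joint_pos"])
for n in ("wrist","top"):
    p=ctrl.capture(n)
    for d in ctrl.look_for(p,"lock_grip")[:1]: print(n,np.round(d["position"],3),round(d["confidence"],2))
    im=p["image"][:,:,::-1].copy()
    if n=="wrist":
        u=np.array([.266,-.964,0]);v=np.array([.964,.266,0]);c=np.array([.607,-.222,.167])
        q=[tuple(int(a) for a in proj(p,c+a*.007*u+b*.023*v)) for a,b in((1,1),(1,-1),(-1,-1),(-1,1))]; print(q)
        cv2.polylines(im,[np.array(q)],True,(0,255,0),1)
        cv2.imwrite(f"pics/{n}3.png",cv2.resize(im,(768,576)))
E
```

```text
[ 0.60781833 -0.22144007  0.29840521] [-3.14133951e+00 -2.37088695e-04  2.77739873e-01] [-4.67913811e-01  5.49158313e-01  1.04983656e+00  3.46958287e-04
  1.54259534e+00  8.25132829e-01]
wrist [ 0.606 -0.218  0.146] 0.93
[(260, 168), (259, 218), (244, 218), (244, 168)]
top [ 0.59  -0.217  0.108] 0.61
```

View pics/wrist3.png

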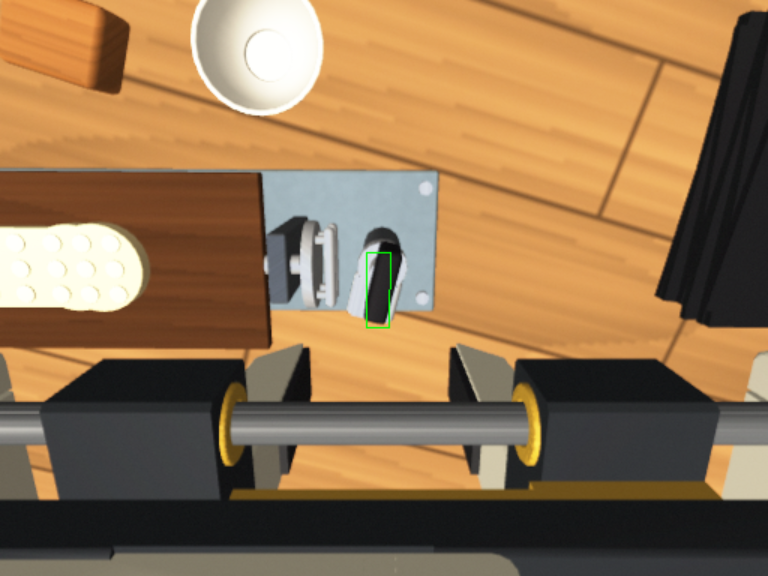

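The wrist view shows the black bar from (390,243) to (376,325), turned slightly clockwise (about 0.1) and a few mm off my rectangle. The board is still level. I'll refine this with a thresholded outline of the bar and a fit of its 3D box.

```bash
python3 - <<'E'
from h import *
from scipy.optimize import minimize
p=ctrl.capture("wrist"); im=p["image"]
print("cam",-p["R"].T@p["t"], p["R"][2])
g=im.max(2); m=np.zeros_like(g); m[155:225,225:280]=(g[155:225,225:280]<50)
n,l,st,ce=cv2.connectedComponentsWithStats(m); k=1+st[1:,4].argmax(); m=(l==k).astype(np.uint8); print(st[k],ce[k])
def hull(a):
    x,y,th=a; t=np.radians(15.4)-th
    v=np.array([np.cos(t),np.sin(t),0]);u=np.array([np.sin(t),-np.cos(t),0])
    P=[proj(p,np.array([x,y,z])+i*.007*u+j*.023*v) for z in(.132,.167) for i in(-1,1) for j in(-1,1)]
    return cv2.convexHull(np.float32(P))
def cost(a):
    b=np.zeros((m.shape[0]*4,m.shape[1]*4),np.uint8); cv2.fillConvexPoly(b,np.int32(hull(a)*4),1)
    M=cv2.resize(m,None,fx=4,fy=4,interpolation=0); return (b!=M).sum()/max(1,M.sum())
best=min((minimize(cost,[.608+dx,-.222+dy,th],method="Nelder-Mead",options=dict(initial_simplex=[[.608+dx,-.222+dy,th],[.613+dx,-.222+dy,th],[.608+dx,-.217+dy,th],[.608+dx,-.222+dy,th+.1]])) for dx in(-.003,.003) for dy in(-.003,.003) for th in(0,.1)),key=lambda r:r.fun)
print(best.x,best.fun)
o=im[:,:,::-1].copy(); o=cv2.resize(o[140:240,200:310],None,fx=5,fy=5,interpolation=cv2.INTER_CUBIC)
cv2.polylines(o,[np.int32((hull(best.x)-[200,140])*5)],True,(0,255,0),1); 
cv2.imwrite("pics/fit.png",o)
E
```

```text
cam [ 0.67969236 -0.20170524  0.43683726] [-0.26597429 -0.07564939 -0.96100721]
[244 155  24  60 867] [255.33333333 185.04959631]
[ 0.61214408 -0.22375896  0.1734607 ] 0.21006343713956172
```

View pics/fit.png

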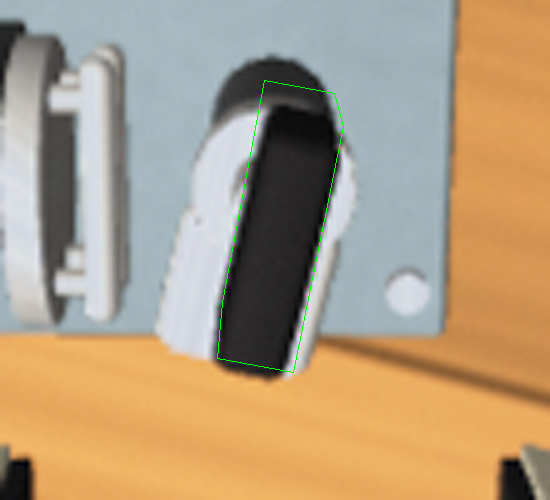

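```bash
python3 - <<'E'
from h import *
p=ctrl.capture("wrist")
P=np.array([back(p,np.array(c)/5+[200,140],.167) for c in((263,135),(335,147),(293,372),(217,360))])
print(P.round(4),P.mean(0)); d=P[0]+P[1]-P[2]-P[3]; print(np.linalg.norm(d)/2,np.degrees(np.arctan2(d[1],d[0])))
E
```

```text
[[ 0.6303 -0.2156  0.167 ]
 [ 0.6317 -0.2282  0.167 ]
 [ 0.5899 -0.2328  0.167 ]
 [ 0.5883 -0.2189  0.167 ]] [ 0.61006371 -0.2238918   0.167     ]
0.042140790201614854 5.378602369961857
```

Emit:
{"name": "step_arm", "arguments": {"deltas": [[[0.15, 0.3, 4, 0, 0, 8], [0.15, 0.3, 8, 0, 0, 9], [0.15, 0.3, 11, 0, 0, 9], [0.15, 0.3, 12.5, 0, 0, 9], [0.15, 0.3, 13.5, 0, 0, 9], [0.15, 0.3, 14, 0, 0, 9], [0.15, 0.3, 14, 0, 0, 9]]], "fingers": 0.3}}

```text
t: 7.85
ee_pos: [0.6101, -0.2241, 0.1586]
tcp_rot: [-3.142, -0.0, 0.119]
contact_force: [0.0, -0.2, 0.1]
grip_width: 0.352
finger_force: 0.0
```

Emit:
{"name": "step_arm", "arguments": {"deltas": [[[0, 0, 0, 0, 0, 0], [0, 0, 0, 0, 0, 0], [0, 0, 0, 0, 0, 0], [0, 0, 0, 0, 0, 0], [0, 0, 0, 0, 0, 0], [0, 0, 0, 0, 0, 0]]], "fingers": 1, "newtons": 10}}

```text
t: 8.45
ee_pos: [0.61, -0.2232, 0.1595]
tcp_rot: [-3.141, -0.001, 0.119]
contact_force: [-1.4, 4.5, 5.3]
grip_width: 0.157
finger_force: 9.9
```

Emit:
{"name": "step_arm", "arguments": {"deltas": [[[0, -0.1, 0, 0, 0, 5], [0, -0.1, 0, 0, 0, 12], [0, -0.1, 0, 0, 0, 19], [0, -0.1, 0, 0, 0, 26], [0, -0.1, 0, 0, 0, 33], [0, -0.1, 0, 0, 0, 40], [0, -0.1, 0, 0, 0, 46], [0, -0.1, 0, 0, 0, 52], [0, -0.1, 0, 0, 0, 58], [0, -0.1, 0, 0, 0, 58]]]}}

```text
t: 9.45
ee_pos: [0.6096, -0.224, 0.1595]
tcp_rot: [3.141, -0.002, -0.895]
contact_force: [-3.4, -2.3, 6.1]
grip_width: 0.155
finger_force: 10.0
```

```bash
python3 - <<'E'
from h import *
s=ctrl.sense();print(s["ee_pos"],s["tcp_rot"],s["contact_force"],s["ft_torque"],s["joint_pos"][5],s["joint_torque"][5])
E
```

```text
[ 0.60959177 -0.22400119  0.15950257] [ 3.14071829e+00 -1.66233650e-03 -8.94995553e-01] [-3.39908675 -2.26968493  6.10701701] [-0.21104505  0.83752824 -0.04612137] 1.9969487029464474 1.0971230641007423
```

Emit:
{"name": "step_arm", "arguments": {"deltas": [[[0, 0, 0, 0, 0, 4], [0, 0, 0, 0, 0, 8], [0, 0, 0, 0, 0, 12], [0, 0, 0, 0, 0, 12]]], "newtons": 20}}

```text
t: 9.85
ee_pos: [0.6094, -0.2241, 0.1595]
tcp_rot: [3.141, -0.002, -1.103]
contact_force: [-5.0, -2.1, 6.2]
grip_width: 0.151
finger_force: 20.0
```

```bash
python3 - <<'E'
from h import *
s=ctrl.sense();print(s["ee_pos"],s["tcp_rot"],s["contact_force"],s["ft_torque"],s["joint_pos"][5],s["joint_torque"][5])
E
```

```text
[ 0.60938434 -0.2241215   0.159474  ] [ 3.14059644e+00 -1.69470085e-03 -1.10266515e+00] [-4.99547386 -2.14228943  6.2363934 ] [-0.29073644  0.98541101 -0.05524485] 2.204570648560519 0.5890615470707417
```

Emit:
{"name": "step_arm", "arguments": {"deltas": [[[0, 0, 0, 0, 0, 1.5], [0, 0, 0, 0, 0, 3], [0, 0, 0, 0, 0, 3]]]}}

```text
t: 10.15
ee_pos: [0.6093, -0.2242, 0.1595]
tcp_rot: [3.141, -0.002, -1.154]
contact_force: [-5.0, -1.2, 5.8]
grip_width: 0.15
finger_force: 20.0
```

```bash
python3 - <<'E'
from h import *
s=ctrl.sense();print(s["tcp_rot"],s["contact_force"],s["ft_torque"])
E
```

```text
[ 3.14050419e+00 -1.68435525e-03 -1.15384692e+00] [-4.97151258 -1.18673163  5.80811354] [-0.29326209  1.02767831  0.0243999 ]
```

Emit:
{"name": "step_arm", "arguments": {"deltas": [[[0, 0, 0, 0, 0, 1.5], [0, 0, 0, 0, 0, 3], [0, 0, 0, 0, 0, 3]]]}}

```text
t: 10.45
ee_pos: [0.6093, -0.2242, 0.1595]
tcp_rot: [3.14, -0.002, -1.206]
contact_force: [-4.6, -2.3, 5.7]
grip_width: 0.152
finger_force: 20.0
```

```bash
python3 - <<'E'
from h import *
s=ctrl.sense();print(s["tcp_rot"],s["contact_force"],s["ft_torque"])
E
```

```text
[ 3.14049813e+00 -1.69763898e-03 -1.20620394e+00] [-4.5753674  -2.33399628  5.72706775] [-0.25960819  1.05617853 -0.08066149]
```

Emit:
{"name": "step_arm", "arguments": {"deltas": [[[0, 0, 0, 0, 0, 1.5], [0, 0, 0, 0, 0, 3], [0, 0, 0, 0, 0, 3]]]}}

```text
t: 10.75
ee_pos: [0.6092, -0.2242, 0.1595]
tcp_rot: [3.14, -0.002, -1.259]
contact_force: [-6.4, -2.4, 6.7]
grip_width: 0.149
finger_force: 20.0
```

```bash
python3 - <<'E'
from h import *
for i in range(3):
    s=ctrl.sense();p=ctrl.capture("wrist");print(s["tcp_rot"],s["contact_force"],s["ft_torque"])
E
```

```text
[ 3.14047132e+00 -1.72912232e-03 -1.25858625e+00] [-6.44715205 -2.36115714  6.70498098] [-0.25273268  1.06471516  0.00325134]
[ 3.14049877e+00 -1.73910426e-03 -1.25806310e+00] [-4.86672206 -1.09422143  6.09748142] [-0.26359542  1.09197908 -0.00685045]
[ 3.14049426e+00 -1.73243794e-03 -1.25793364e+00] [-4.78053007 -2.33308086  6.03632026] [-0.29463087  1.09049866  0.01525923]
```

```bash
python3 - <<'E'
from h import *
p=ctrl.capture("wrist"); q=ctrl.capture("side")
a=cv2.resize(p["image"][:,:,::-1],(480,360)); b=cv2.resize(q["image"][90:210,200:300,::-1],(300,360),interpolation=cv2.INTER_CUBIC)
cv2.imwrite("pics/lock.png",np.hstack([a,b]))
E
```

```text
(no output)
```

View pics/lock.png

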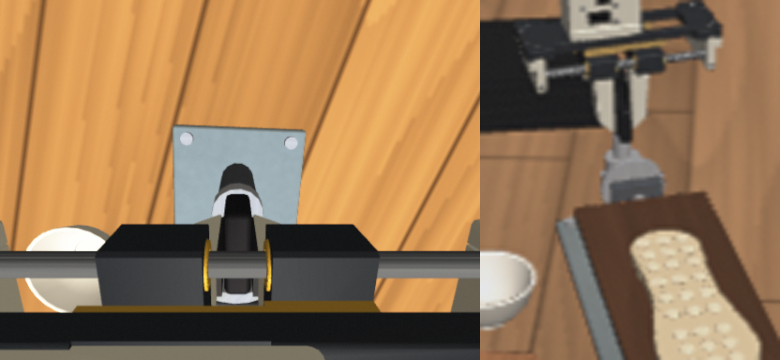

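The bar lies in line with the tool, within about 3° of the axle. It started about 0.17 past square across, so the stop should come at yaw ≈ -1.30. I'll turn on to the stop.

Emit:
{"name": "step_arm", "arguments": {"deltas": [[[0, 0, 0, 0, 0, 1], [0, 0, 0, 0, 0, 2.5], [0, 0, 0, 0, 0, 2.5]]]}}

```text
t: 11.3
ee_pos: [0.6092, -0.2242, 0.1595]
tcp_rot: [3.14, -0.002, -1.302]
contact_force: [-5.6, -2.7, 7.1]
grip_width: 0.15
finger_force: 20.0
```

```bash
python3 - <<'E'
from h import *
s=ctrl.sense();print(s["tcp_rot"],s["contact_force"],s["ft_torque"])
E
```

```text
[ 3.14039584e+00 -1.80862069e-03 -1.30176816e+00] [-5.55362821 -2.66545149  7.11659058] [-0.30501262  1.15741809  0.16938328]
```

Emit:
{"name": "step_arm", "arguments": {"deltas": [[[0, 0, 0, 0, 0, 1], [0, 0, 0, 0, 0, 2], [0, 0, 0, 0, 0, 2]]]}}

```text
t: 11.6
ee_pos: [0.6092, -0.2243, 0.1595]
tcp_rot: [3.14, -0.002, -1.336]
contact_force: [-5.1, -2.5, 5.9]
grip_width: 0.157
finger_force: 20.4
```

```bash
python3 - <<'E'
from h import *
s=ctrl.sense();print(s["tcp_rot"],s["contact_force"],s["ft_torque"])
E
```

```text
[ 3.14049192e+00 -2.25779249e-03 -1.33586801e+00] [-5.08625959 -2.5458961   5.90463663] [-0.3965735   1.05684806  0.48887997]
```

The torque climbed from 0.17 to 0.49 N m with the widths unchanged, so the knob is at its stop. Now I'll open the fingers and rise.

Emit:
{"name": "step_arm", "arguments": {"deltas": [[[0, 0, 0, 0, 0, 0], [0, 0, 0, 0, 0, 0], [0, 0, 0, 0, 0, 0], [0, 0, 0, 0, 0, 0], [0, 0, -2, 0, 0, 0], [0, 0, -6, 0, 0, 0], [0, 0, -10, 0, 0, 0], [0, 0, -14, 0, 0, 0], [0, 0, -14, 0, 0, 0]]], "fingers": 0}}

```text
t: 12.5
ee_pos: [0.6117, -0.2238, 0.3055]
tcp_rot: [-3.132, -0.008, -1.338]
contact_force: [-0.4, 0.3, -0.8]
grip_width: 0.498
finger_force: 0.0
```

```bash
python3 - <<'E'
from h import *
p=ctrl.capture("wrist"); q=ctrl.capture("side"); print(ctrl.sense()["ee_pos"])
a=cv2.resize(p["image"][:,:,::-1],(480,360)); b=cv2.resize(q["image"][90:210,200:300,::-1],(300,360),interpolation=cv2.INTER_CUBIC)
cv2.imwrite("pics/lock2.png",np.hstack([a,b]))
E
```

```text
[ 0.61010885 -0.22300726  0.29927975]
```

View pics/lock2.png

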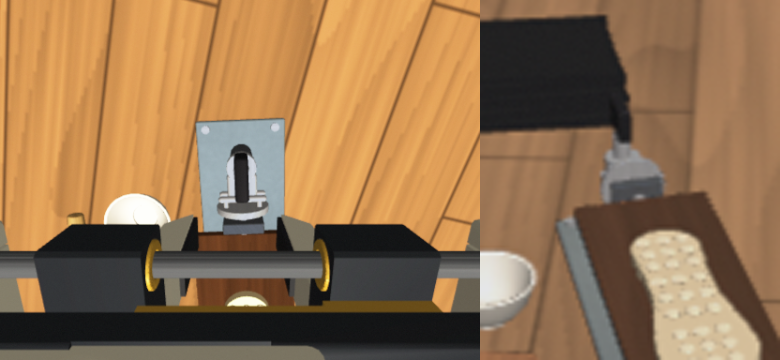

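The wrist view shows the bar along the axle at about (241,178), with the tongue in between the disc's two bars at about (241,200). The board is level and the arm is clear, so I'm handing in.

```bash
python3 -c "
from cell import ctrl
print(ctrl.finish_job())"
```

```text
the job is handed in; nothing more can be done
None
```

I turned the board level with the sole up and turned the lock knob clockwise to its stop, with its tongue between the disc's bars. I left the clamp knob alone and handed the job in at about 12.6 s; no verdict was returned.

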